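# Shut and latch the enamelling kiln

### The job

The little enamelling kiln has been loaded and its door left ajar: shut the door, lift the latch bar over the keeper and, pressing the door in against its fibre seal, let the bar drop fully into the keeper's notch so that the door stays shut on its own. Press no harder than the latch needs (the seal is brittle), do not force the bar against the keeper, and leave the pliers, the bead tray and the bead jar where they are.

Things in the scene. Friction and masses are not known exactly. Their poses are not given: they have to be found in the camera images.
- kiln: Grey bench-top enamelling kiln, 270 deep x 260 wide x 240 mm high, fixed to the bench. Origin: centre of its underside. x axis from front to back (front face at x = -135 mm), z up; the door's hinge is on its -y side, the door's free edge and the keeper on its +y side.
- door: Steel door pan 190 wide x 150 high x 22 mm thick, on a vertical hinge; stays where left (under 1 N at the knob). Origin: on the hinge line at bench height, mid-thickness. y axis: from the hinge to the free edge (195 mm); x: the door's normal, inwards. It meets the seal within 0.04 rad of parallel to the kiln; it opens anticlockwise seen from above, by 0.35 to 0.85 rad at the start (1.5 at most).
- latch: Flat steel latch bar 168 long x 22 high x 6 mm thick, 0.2 kg, outside the door, free on a pivot bolt; unheld it sinks onto a rest pin 0.05 rad below level; lifts up to 0.9 rad. Origin: on the pivot, mid-bar, 75 mm along the door's y from the hinge line, 19 mm outside the door's mid-thickness, 195 mm above the bench. y axis: along the bar to its free end (150 mm); x: the door's x.
- hinge (a point): Point on the door's hinge line, 195 mm above the bench (kiln x = -158 mm, y = -100 mm).
- keeper_mark (a point): Point on the kiln's front face behind the middle of the keeper, level with the floor of its notch (184 mm up). The keeper is a hook of steel standing out in front of it: level floor 16 mm wide, upright lip 5 mm thick and 14 mm high, no ramp. The lip's inner face is 35 to 51 mm out from this point: the bracket has slotted holes and is set to suit the seal. Axes: the kiln's.
- seal_mark (a point): Point on the front face under the free-edge strip of the white rope seal round the chamber mouth. The seal has packed down with use: it stands 5 to 19 mm proud here (178 to 184 mm from the hinge line), so where the door meets it must be felt. It gives 1 mm per 5 N; pressed in 1.6 mm (8 N, much the same pushing at the knob) it lets the bar clear the lip's inner side; above 16 N it is damaged.
- knob (a point): Grip point on the axis of the bar's round wooden knob (18 mm across, 40 mm long, with a 23 mm end cap), which stands out from the bar along the latch's -x. 24 mm out from the bar's front, 105 mm from the pivot; with the bar level 195 mm above the bench and, from the hinge line, 180 mm along the door's y and 46 mm outwards. Pinch from above, a finger on either side; 25 N of grip holds it.
- bar_seat (a point): Point on the underside of the latch bar, middle of its thickness, 137 mm from the pivot: the part that lies on the floor of the keeper's notch when the bar is home (bar level). Bearing on the lip or floor it takes up to 20 N.
- pliers: Jewellery pliers with black handles, 170 mm long, lying on the bench. Origin: under the middle.
- bead_tray: Wooden bead tray 110 x 150 x 22 mm. Origin: centre of the underside.
- bead_jar: Glass bead jar, 56 mm in diameter, 75 mm high. Origin: centre of the underside.

How it is judged:
By the outcome, as a careful person would: the job done as asked, in the order asked, and still so for the second after the job is handed in, with the robot touching nothing.
It also fails if it takes over 59 s, if anything falls off the work surface, if the arm or the gripper's body presses on something with over 40 N, if the wrist force passes 120 N, or if a joint passes its speed limit or range.

### The arm

A 6-joint arm with a two-finger parallel gripper is mounted at the origin on the work surface. World frame = base frame: x ahead of the robot, y to its left, z up, the work surface at z = 0. Lengths are in m, angles in rad, forces in N, time in s.
With the tool pointing down it reaches from about 0.35 to 1 m from the base axis. Payload 7.1 kg.
Tool frame: the origin (TCP) lies between the finger pads; the fingertips stand 22 mm ahead of it and the grasp point (between the pads) lies 3 mm ahead of it; z points along the fingers, y is the line along which they close (so a half turn about z gives the same grasp; the last joint's range is limited). The gripper opens to 85 mm and grips with 20 to 120 N. Pads are 22 mm wide; open, the fingers measure 114 mm over their backs; the gripper's body (76 mm by 85 mm) begins 54 mm behind the grasp point. The pads swing forward as they close: fully open they stand 13 mm farther back than shut.
Start: joints at [-1.276, 0.423, 1.63, -0, 1.089, -0.019], TCP at [0.193, -0.594, 0.23] pointing down, gripper open.
Joint ranges: [-3, 3], [-0.9, 2.11], [0.09, 2.58], [-1.31, 4.45], [0.11, 2.69], [-2.54, 2.54]. Speed limits (rad/s): [2.39, 2.39, 3.01, 3.14, 3.14, 3.14].

### API

Orientations are given as a rotation vector (axis times angle).
In Python, from rig import manip gives the robot as it stands. The module is installed in compiled form; this text tells all that it offers. Calls block until the motion is done:
- manip.move_to(position, orientation): joint-space move of the TCP to a pose.
- manip.servo_line(position, orientation=None, rate=0.15): straight line of the TCP; orientation=None keeps the orientation; rate is the mean speed in m/s.
- manip.set_joints(angles): joint-space move.
- manip.command_gripper(opening, f_grip=None): finger opening in m; f_grip is the grip in N (None keeps the last); returns when the fingers have stopped.
- manip.hold(seconds).
- manip.solve_ik(position, orientation): joint angles nearest the present ones, or None.
- manip.camera(name): name is "side" or "top"; returns a dict with "image" (400x640x3 uint8, red, green, blue), "fx", "fy", "cx", "cy" (pixels), "cam_to_world" (4x4, takes a point from camera to world coordinates). Camera axes: x right, y down, z forward; pixel columns grow to the right and rows downward; lengths in m; the calibration is good to about 2 mm. A picture is of the moment at which its call begins. There is no depth.
A pose or a line that the arm cannot do raises manip.IKError and nothing moves.
- manip.sign_off(): hands the job in; it is judged then, once.
Readings, each from a call of its own:
- manip.get_time(): time.
- manip.get_joint_positions(): joint angles.
- manip.get_joint_vel(): joint speeds.
- manip.get_tau(): joint torques, N m.
- manip.get_position(): TCP position.
- manip.get_ee_rot(): TCP orientation.
- manip.get_contact_force(): force on the tool from outside, world axes, zero at the start.
- manip.get_torque(): the same for the moment, N m.
- manip.get_width(): finger opening in m.
- manip.get_grip_force(): force on a finger pad.
Only numpy, scipy, OpenCV 4.12 (cv2) and the standard library are available. Lean on these libraries where they do the work, as an engineer would, in place of code of your own. Each camera call takes 0.05 s, during which the arm holds its last target. There are 200 camera calls.

## Working session

There is one attempt and no reset: what is moved stays moved. The work goes in short steps, each a Python script; the robot and the scene stay as the last script left them, time stands still between calls to the robot, and variables do not carry over. Pictures are saved under pics/ and viewed, at most 10 in all, crops included, and the job is handed in when it is done.

```bash
mkdir -p pics; python3 - <<'E'
from rig import manip
import cv2,numpy as np
for n in("side","top"):
    c=manip.camera(n); cv2.imwrite(f"pics/{n}0.png",c["image"][:,:,::-1])
    print(n,c["fx"],c["fy"],c["cx"],c["cy"]);print(np.round(c["cam_to_world"],4).tolist())
print(manip.get_time(),manip.get_ee_rot(),manip.get_width(),manip.get_contact_force())
E
```

```text
side 474.03856474216934 474.03856474216934 313.68522035500854 196.85591526699545
[[-0.9824, -0.1213, 0.1422, 0.4149], [-0.1868, 0.613, -0.7677, 0.846], [0.0059, -0.7807, -0.6249, 0.9079], [0.0, 0.0, 0.0, 1.0]]
top 446.91811717920484 446.91811717920484 320.9569319648278 195.46528502412139
[[0.0043, -0.9809, 0.1947, 0.3695], [-1.0, -0.0053, -0.0045, -0.1158], [0.0054, -0.1947, -0.9809, 1.2878], [0.0, 0.0, 0.0, 1.0]]
0.1 [-3.10160340e+00 -4.90713235e-01  3.23411389e-04] 0.08547426819145101 [ 0.06995603  0.59347396 -0.74310725]
```

View pics/side0.png

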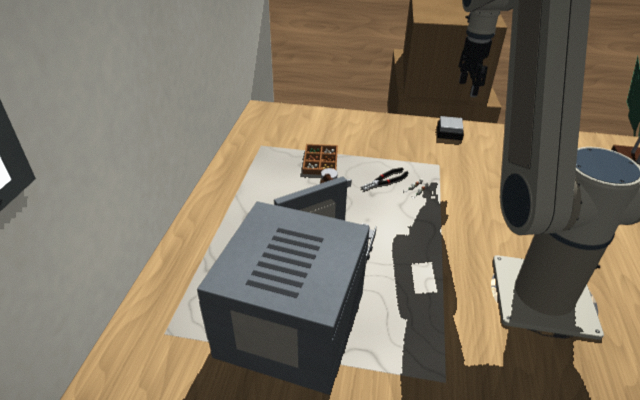

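View pics/top0.png

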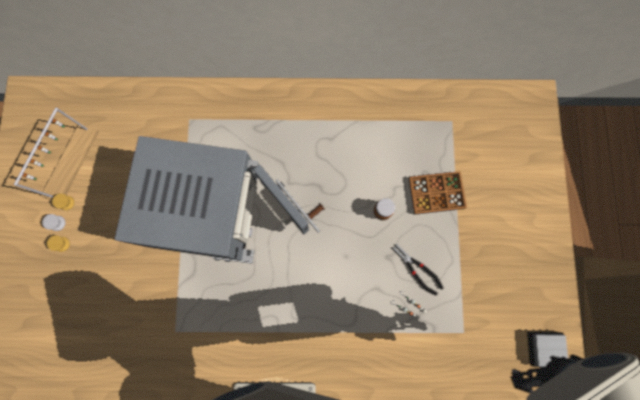

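Side view: kiln top corners are near (260,203), (368,226), (328,320) and (202,290), and the door's back is near (312,197). Top view: kiln top corners are near (140,137), (248,151), (240,258) and (117,241), the knob is near (316,211), and the keeper is near (245,250). I'll enlarge the top view for finer pixels.

```bash
python3 - <<'E'
import cv2,numpy as np
im=cv2.imread("pics/top0.png")[125:275,220:420]
cv2.imwrite("pics/c1.png",cv2.resize(im,None,fx=4,fy=4,interpolation=cv2.INTER_CUBIC))
E
cat > h.py <<'E'
import numpy as np,cv2
from rig import manip
C={"side":(474.0386,313.6852,196.8559,np.array([[-0.9824,-0.1213,0.1422,0.4149],[-0.1868,0.613,-0.7677,0.846],[0.0059,-0.7807,-0.6249,0.9079]])),
"top":(446.9181,320.9569,195.4653,np.array([[0.0043,-0.9809,0.1947,0.3695],[-1.0,-0.0053,-0.0045,-0.1158],[0.0054,-0.1947,-0.9809,1.2878]]))}
def ray(n,p):
    f,cx,cy,M=C[n]; d=M[:,:3]@[(p[0]-cx)/f,(p[1]-cy)/f,1]; return M[:,3],d/np.linalg.norm(d)
def plane(n,p,z):
    o,d=ray(n,p); return o+d*(z-o[2])/d[2]
def tri(p,q):
    o,d=ray("top",p);e,g=ray("side",q)
    s=np.linalg.lstsq(np.c_[d,-g],e-o,rcond=None)[0]; a=o+d*s[0];b=e+g*s[1]
    return (a+b)/2,np.linalg.norm(a-b)
def proj(n,P):
    f,cx,cy,M=C[n]; c=M[:,:3].T@(np.asarray(P)-M[:,3]); return f*c[:2]/c[2]+[cx,cy]
E
python3 - <<'E'
from h import *
# kiln top outline by dark/grey-blue mask, quadrilateral fit
for n,seed in(("top",(165,160)),("side",(250,270))):
    im=cv2.imread(f"pics/{n}0.png"); m=np.zeros((402,642),np.uint8); t=cv2.GaussianBlur(im,(3,3),0)
    cv2.floodFill(t,m,seed,0,(4,)*3,(4,)*3,4|cv2.FLOODFILL_MASK_ONLY|(255<<8))
    m=cv2.morphologyEx(m[1:-1,1:-1],cv2.MORPH_CLOSE,np.ones((9,9)))
    c=max(cv2.findContours(m,0,2)[0],key=cv2.contourArea); h=cv2.convexHull(c)
    print(n,cv2.contourArea(c),cv2.approxPolyDP(h,6,True)[:,0].tolist())
E
```

```text
top 12128.5 [[140, 138], [244, 151], [241, 258], [117, 239]]
side 12543.0 [[257, 203], [367, 226], [332, 324], [199, 287]]
```

View pics/c1.png

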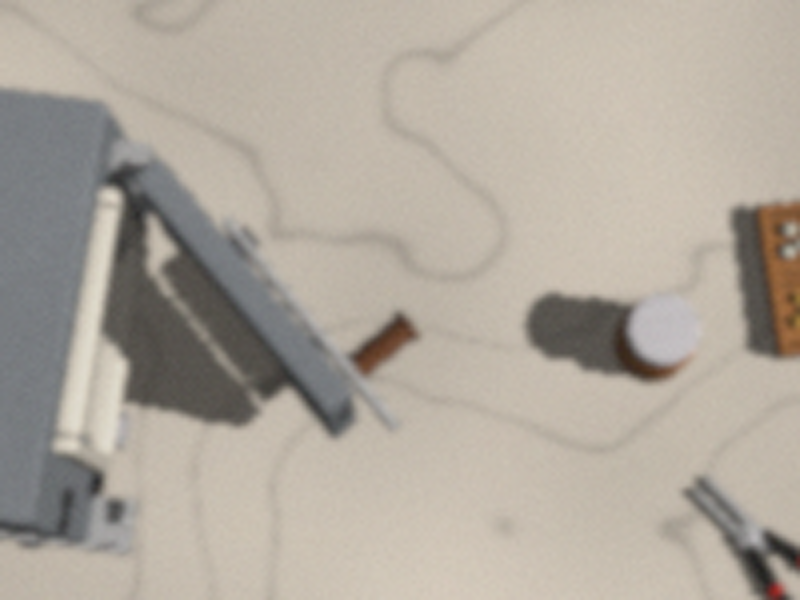

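Top crop (4×, offset 220,125): front-far kiln corner at (103,103), hinge knuckle at (130,155), knob from (360,365) to its cap at (405,325), bar end at (395,425), keeper at (112,525).

```bash
python3 - <<'E'
from h import *
T=[(140,138),(245.8,150.8),(117,240)]; S=[(202,290),(0,0),(0,0)]
names=["BF","FF","BN"]; S=[(201,289),(258.5,203),(331,323)]
for n,t,s in zip(names,T,S):
    P,e=tri(t,s); print(n,P.round(4),round(e,4),plane("top",t,.24).round(4),plane("side",s,.24).round(4))
print("FN side",plane("side",(368,226),.24).round(4))
im=cv2.imread("pics/top0.png"); hsv=cv2.cvtColor(im,cv2.COLOR_BGR2HSV)
m=cv2.inRange(hsv,(0,100,30),(15,255,200)); sub=np.zeros_like(m); sub[195:225,300:330]=m[195:225,300:330]
ys,xs=np.nonzero(sub); p=np.c_[xs,ys].astype(float); mu=p.mean(0); u=np.linalg.svd(p-mu)[2][0]; t=(p-mu)@u
print("knob",len(p),mu,u,t.min(),t.max())
for q in(mu,mu+u*t.min(),mu+u*t.max()): print(plane("top",q,.19).round(4))
for nm,q in(("hinge",(252.5,163.5)),("barend",(318.7,231.3)),("doorcornerOut",(308,227)),("keeper",(248,256))): print(nm,plane("top",q,.195).round(4))
# side check of knob visibility
print("knob in side",proj("side",plane("top",mu,.19)))
E
```

```text
BF [0.7193 0.3244 0.2362] 0.0008 [0.7185 0.3229 0.24  ] [0.7172 0.3274 0.24  ]
FF [0.6871 0.0637 0.2345] 0.0039 [0.6874 0.063  0.24  ] [0.6828 0.0706 0.24  ]
BN [0.4715 0.3558 0.2402] 0.0055 [0.4688 0.3558 0.24  ] [0.4743 0.3554 0.24  ]
FN side [0.4369 0.0994 0.24  ]
knob 68 [315.55882353 210.86764706] [-0.77274781  0.63471318] -7.294216950499164 7.553140770310826
[ 0.5483 -0.1076  0.19  ]
[ 0.56   -0.1215  0.19  ]
[ 0.5362 -0.0932  0.19  ]
hinge [0.6678 0.0525 0.195 ]
barend [ 0.4967 -0.1157  0.195 ]
doorcornerOut [ 0.5072 -0.0893  0.195 ]
keeper [0.4358 0.0555 0.195 ]
knob in side [330.62280409 180.94785157]
```

```bash
python3 - <<'E'
from h import *
from scipy.optimize import least_squares
mod={"BF":(.135,-.13),"FF":(-.135,-.13),"BN":(.135,.13),"FN":(-.135,.13)}
T={"BF":(140,138),"FF":(245.8,150.8),"BN":(117,240)}; S={"BF":(201,289),"FF":(258.5,203),"BN":(331,323),"FN":(368,226)}
def W(v,k,z): c,s=np.cos(v[2]),np.sin(v[2]); return np.array([v[0]+c*k[0]-s*k[1],v[1]+s*k[0]+c*k[1],z])
obs=[("top",k,p) for k,p in T.items()]+[("side",k,p) for k,p in S.items()]
for z in(.24,None):
    f=lambda v:np.concatenate([proj(n,W(v,mod[k],z or v[3]))-p for n,k,p in obs])
    r=least_squares(f,[.57,.21,1.45]+([] if z else [.24]),loss="soft_l1"); print(r.x.round(4),r.fun.round(1)); v=r.x[:3] if z else v
H=W(v,(-.158,-.1),.195); K=plane("top",(315.56,210.87),.19)
print("hinge",H,"keeper approx",W(v,(-.135-.043,.112),.19))
d=K-H; r=np.hypot(*d[:2]); print("r",r)
for x in(-.046,-.042): # opening angle: knob vector in door frame (x,.18)
    print(np.arctan2(d[1],d[0])-np.arctan2(.18,x)-v[2], np.hypot(.18,x))
a=plane("top",(318.7,231.3),.19);print("barend r",np.hypot(*(a-H)[:2]),"expect",np.hypot(.225,.022), np.arctan2(*(a-H)[1::-1])-np.arctan2(.225,-.022)-v[2])
E
```

```text
[0.5774 0.2088 1.439 ] [-0.9 -2.2  2.1 -0.4 -1.7  1.1 -3.2 -1.4 -0.9 -3.9  4.3  2.8  3.3 -1.9]
[0.5789 0.2079 1.4395 0.2337] [ 0.5 -1.9  2.9 -0.3 -0.1  0.7 -3.2  0.5 -1.3 -2.   3.4  4.5  2.3 -0.1]
hinge [0.65581288 0.03900302 0.195     ] keeper approx [0.44302283 0.04702762 0.19      ]
r 0.181803855555759
-5.463787920863787 0.18578482176970215
-5.442819306363141 0.18483506160899235
barend r 0.22145435970583796 expect 0.22607299706068393 -5.475728683750001
```

```bash
python3 - <<'E'
import cv2,numpy as np
im=cv2.imread("pics/side0.png")[170:335,190:390]
a=cv2.resize(im,None,fx=3.6,fy=3.6,interpolation=cv2.INTER_CUBIC)
cv2.imwrite("pics/c2.png",a)
im=cv2.imread("pics/top0.png")[125:275,100:270]
cv2.imwrite("pics/c3.png",cv2.resize(im,None,fx=4,fy=4,interpolation=cv2.INTER_CUBIC))
E
```

```text
(no output)
```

View pics/c2.png

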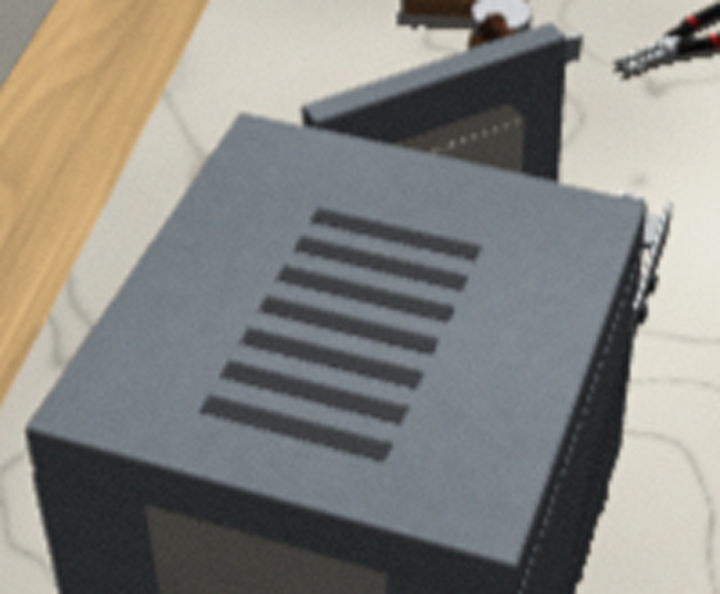

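View pics/c3.png

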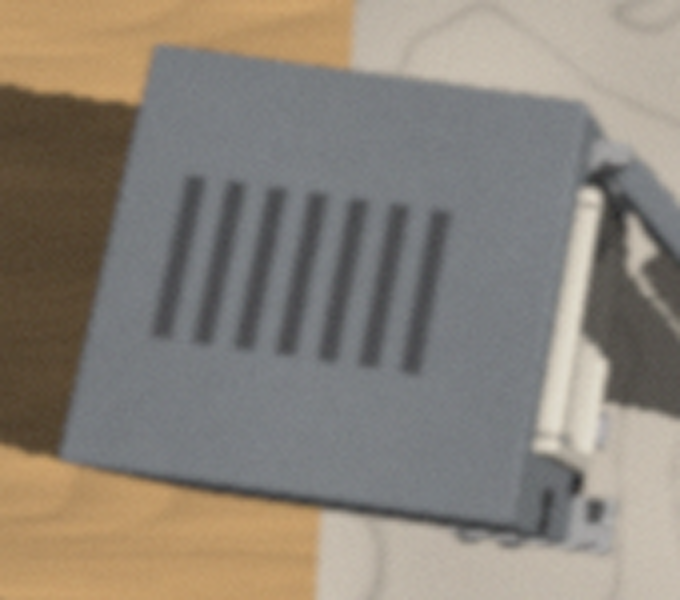

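Corners read from the two crops. Side: FF (256.9,201.9), FN (368.3,226.1), BN (333.9,326.7), BF (197.8,290), bar tip (349.7,182.5). Top: BF (138.8,136.8), FF (246.5,150.8), FN (230,256.3), BN (115.8,239.5). The knob is hidden in the side view, so I'll use the bar tip for its height.

```bash
cat >> h.py <<'E'
def W(v,k,z): c,s=np.cos(v[2]),np.sin(v[2]); return np.array([v[0]+c*k[0]-s*k[1],v[1]+s*k[0]+c*k[1],z])
E
python3 - <<'E'
from h import *
from scipy.optimize import least_squares
mod={"BF":(.135,-.13),"FF":(-.135,-.13),"BN":(.135,.13),"FN":(-.135,.13)}
T={"BF":(138.8,136.8),"FF":(246.5,150.8),"BN":(115.8,239.5),"FN":(230,256.3)}; S={"BF":(197.8,290),"FF":(256.9,201.9),"BN":(333.9,326.7),"FN":(368.3,226.1)}
obs=[("top",k,p) for k,p in T.items()]+[("side",k,p) for k,p in S.items()]
f=lambda v:np.concatenate([proj(n,W(v,mod[k],v[3]))-p for n,k,p in obs])
r=least_squares(f,[.57,.21,1.45,.24]); print(r.x.round(4),r.fun.round(1)); v=r.x
print("tip",tri((318.7,231.3),(350.5,182)))
H=W(v,(-.158,-.1),.195); print(H)
for nm,p,k in(("knob",(315.56,210.87),(-.042,.18)),("tip",(318.7,231.3),(-.022,.225))):
    d=plane("top",p,.19)-H; print(nm,np.hypot(*d[:2]),np.hypot(*k),np.arctan2(d[1],d[0])-np.arctan2(k[1],k[0])-v[2]+2*np.pi)
E
```

```text
[0.5795 0.2099 1.4444 0.2348] [ 0.4 -0.9  1.1 -0.9  0.3  1.2 -0.5 -0.5 -0.7  0.2 -0.6 -0.6  0.5  1.1
  1.4 -0.2]
tip (array([ 0.49805641, -0.11566217,  0.18790223]), np.float64(0.0009818877062292917))
[0.65881239 0.0406038  0.195     ]
knob 0.18487468974427787 0.18483506160899235 0.8270438966371589
tip 0.22472111031285547 0.22607299706068393 0.7978704025403793
```

```bash
cat >> h.py <<'E'
from scipy.spatial.transform import Rotation as R
v=(.5795,.2099,1.4444); Hh=np.array([.6588,.0406])
def pose(th,ph,sg=1,dz=.003,dr=0.):
    a=v[2]+th; dx=np.array([np.cos(a),np.sin(a)]); dy=np.array([-dx[1],dx[0]])
    p=Hh-dx*.046+dy*(.075+.105*np.cos(ph)+dr)
    y=np.r_[dy,0]*sg; z=np.array([0,0,-1.]); x=np.cross(y,z)
    return np.r_[p,.195+.105*np.sin(ph)+dz], R.from_matrix(np.c_[x,y,z]).as_rotvec(), np.r_[dx,0],np.r_[dy,0]
E
python3 - <<'E'
from h import *
for sg in(1,-1):
  for th,ph,dz in((.82,-.05,.1),(.82,-.05,.003),(.4,.3,.003),(0,.3,.003),(-.04,0,.003),(0,0,.1)):
    p,o,_,_=pose(th,ph,sg,dz); q=manip.solve_ik(p,o); print(sg,th,None if q is None else np.round(q,2))
E
```

```text
1 0.82 [-0.22  0.26  1.72 -0.    1.16  2.23]
1 0.82 [-0.22  0.38  1.8  -0.    0.96  2.23]
1 0.4 None
1 0 None
1 -0.04 None
1 0 None
-1 0.82 [-0.22  0.26  1.72 -0.    1.16 -0.91]
-1 0.82 [-0.22  0.38  1.8  -0.    0.96 -0.91]
-1 0.4 [-0.12  0.25  1.89 -0.    1.   -0.4 ]
-1 0 [ 0.01  0.21  1.94 -0.    0.99  0.14]
-1 -0.04 [ 0.03  0.25  1.98 -0.    0.91  0.19]
-1 0 [ 0.01  0.12  1.88 -0.    1.14  0.14]
```

```bash
python3 - <<'E'
from h import *
p,o,_,_=pose(.822,-.05,-1,.1)
q=manip.get_position(); manip.servo_line(q+[0,0,.1],rate=.3)
manip.command_gripper(.055,25)
manip.move_to(p,o); print(manip.get_time(),manip.get_contact_force())
p,o,_,_=pose(.822,-.05,-1,.002)
manip.servo_line(p+[0,0,.03],rate=.2); f0=manip.get_contact_force()
manip.servo_line(p,rate=.06); print(p,manip.get_position(),f0,manip.get_contact_force(),manip.get_time())
c=manip.camera("top"); cv2.imwrite("pics/t1.png",cv2.resize(c["image"][125:275,220:420,::-1],None,fx=3,fy=3))
c=manip.camera("side"); cv2.imwrite("pics/s1.png",cv2.resize(c["image"][100:250,250:450,::-1],None,fx=3,fy=3))
a=cv2.imread("pics/t1.png");b=cv2.imread("pics/s1.png");cv2.imwrite("pics/ts1.png",cv2.resize(np.vstack([a,b]),None,fx=.66,fy=.66))
E
```

```text
3.15 [ 0.53179955 -0.16227499 -0.4849819 ]
[ 0.55019973 -0.1099814   0.19175219] [ 0.55022253 -0.10996037  0.19161359] [-0.31910944 -0.25519942  0.14919333] [ 0.17669559 -0.00072914  0.17282698] 4.2917
```

View pics/ts1.png

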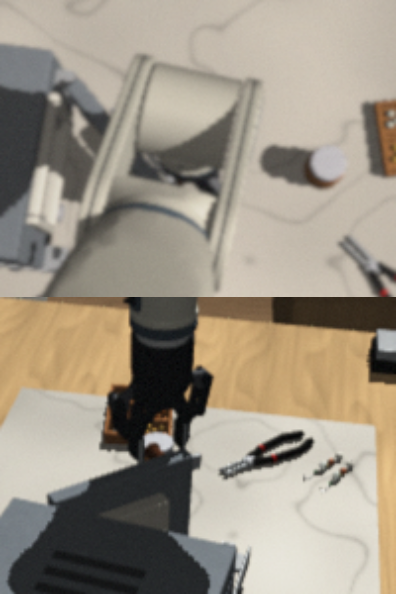

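The composite shows the arm over the knob in the top half. In the side half, the fingers at (125,410) and (195,400) straddle the knob area beyond the door, with no contact force. I'll close, then lift and swing with force checks.

```bash
python3 - <<'E'
from h import *
manip.command_gripper(.0,25)
print(manip.get_width(),manip.get_grip_force(),manip.get_contact_force().round(2),manip.get_time())
# lift a bit, watch forces in the door frame
for ph in(-.02,.05,.15,.25):
    p,o,dx,dy=pose(.822,ph,-1,.002); manip.servo_line(p,o,rate=.06); manip.hold(.1)
    f=manip.get_contact_force(); print(ph,round(f@dx,2),round(f@dy,2),round(f[2],2),manip.get_width(),manip.get_time())
E
```

```text
0.013933745132239822 22.45786428451538 [0.87 2.07 0.99] 4.85
-0.02 -0.55 -0.8 10.14 -0.00013783134030809837 5.2
0.05 -0.58 0.25 -0.38 -0.0001504938817285866 5.575
0.15 -0.13 -0.94 0.05 -0.000122698909095658 6.0
0.25 -0.06 -0.22 0.09 0.0001425895772485714 6.425
```

The grip closed to 14 mm and slipped off, so I'll open, lift clear and look again.

```bash
python3 - <<'E'
from h import *
manip.servo_line(manip.get_position()+[0,0,.06],rate=.2)
manip.command_gripper(.06)
manip.servo_line(manip.get_position()+np.array([-.10,-.12,.06]),rate=.3)
print(manip.get_time())
t=manip.camera("top")["image"][:,:,::-1];s=manip.camera("side")["image"][:,:,::-1]
cv2.imwrite("pics/top2.png",t);cv2.imwrite("pics/side2.png",s)
a=cv2.resize(t[130:250,230:370],None,fx=4,fy=4);b=cv2.resize(s[130:250,270:330+80],None,fx=4,fy=4)
cv2.imwrite("pics/v2.png",cv2.resize(np.vstack([a,b]),None,fx=.62,fy=.62))
hsv=cv2.cvtColor(t,cv2.COLOR_BGR2HSV)
m=cv2.inRange(hsv,(0,100,30),(15,255,200)); sub=np.zeros_like(m); sub[185:235,290:340]=m[185:235,290:340]
ys,xs=np.nonzero(sub); print(len(xs),xs.mean(),ys.mean()) if len(xs) else print("none")
E
```

```text
8.1833
67 315.7014925373134 210.55223880597015
```

View pics/v2.png

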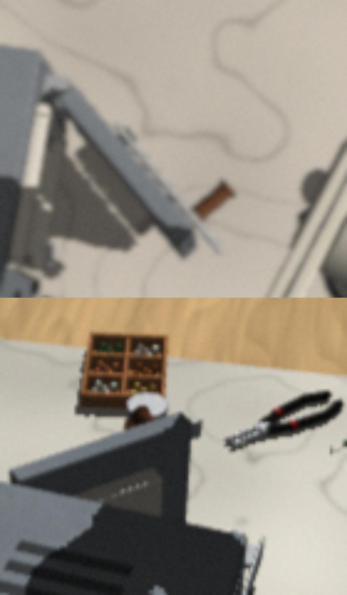

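The top half shows the knob unmoved at (315.7,210.6), exactly where I aimed, so the pads rode over its upper half. I'll regrasp about 12 mm deeper and watch the width settle.

```bash
python3 - <<'E'
from h import *
p,o,dx,dy=pose(.822,-.05,-1,-.010)
manip.servo_line(p+[0,0,.10],o,rate=.3); manip.servo_line(p+[0,0,.02],rate=.2); f0=manip.get_contact_force()
manip.servo_line(p,rate=.06); print(f0.round(2),manip.get_contact_force().round(2))
for w in(.03,.022,.018,.015,.01,0):
    manip.command_gripper(w,25); f=manip.get_contact_force()
    print(w,manip.get_width().__round__(4),round(manip.get_grip_force(),1),round(f@dx,2),round(f@dy,2),round(f[2],2))
    if manip.get_grip_force()>15: break
manip.hold(.2); print(manip.get_width(),manip.get_grip_force(),manip.get_contact_force().round(2),manip.get_time())
E
```

```text
[0.23 0.42 1.09] [0.8  0.06 0.59]
0.03 0.03 0.0 -1.15 -0.26 0.98
0.022 0.0217 0.0 0.14 -0.5 1.11
0.018 0.018 1.8 2.08 -3.03 -0.34
0.015 0.0167 24.7 1.87 -4.25 0.63
0.016984475775181168 24.67233270406723 [2.4  4.66 0.45] 11.3083
```

```bash
cat >> h.py <<'E'
def go(th,ph,dr,rate=.06,h=.03,dz=-.010):
    p,o,dx,dy=pose(th,ph,-1,dz,dr); manip.servo_line(p,o,rate=rate); manip.hold(h)
    f=np.mean([manip.get_contact_force() for _ in range(3)],0); return f@dx,f@dy,f[2]
E
python3 - <<'E'
from h import *
manip.command_gripper(0,30)
dr=-.0007; 
for ph in(-.02,.06,.15,.25):
    f=go(.822,ph,dr,.06); dr+=np.clip(f[1]*.0002,-.0006,.0006)
    print(ph,np.round(f,2),round(dr,4),round(manip.get_width(),4),round(manip.get_time(),2))
    if manip.get_width()<.015 or max(map(abs,f))>15: break
E
```

```text
-0.02 [ 1.68 -2.52 -3.54] -0.0012 0.0168 11.81
0.06 [-0.58  2.15 -1.41] -0.0008 0.0163 12.13
0.15 [-0.44  3.64  0.06] -0.0002 0.0165 12.47
0.25 [-0.03  3.06 -0.62] 0.0004 0.0165 12.83
```

```bash
python3 - <<'E'
from h import *
dr=.0004
for th in np.linspace(.822,.08,14)[1:]:
    f=go(th,.25,dr,.08); dr+=np.clip(f[1]*.0002,-.0006,.0006)
    print(round(th,3),np.round(f,2),round(dr,4),round(manip.get_width(),4),round(manip.get_time(),2))
    if manip.get_width()<.015 or max(map(abs,f))>15: break
E
```

```text
0.765 [ 0.6  -0.34 -2.6 ] 0.0003 0.0168 13.15
0.708 [ 1.7   0.51 -2.48] 0.0004 0.0163 13.47
0.651 [ 0.14  1.02 -2.05] 0.0006 0.0167 13.78
0.594 [ 1.28 -0.03 -2.16] 0.0006 0.0168 14.1
0.537 [ 0.7   0.77 -2.85] 0.0008 0.0167 14.42
0.48 [ 1.98 -0.08 -1.86] 0.0008 0.0164 14.73
0.422 [-0.03  1.27 -1.58] 0.001 0.0164 15.05
0.365 [ 1.01  0.56 -2.07] 0.0011 0.0166 15.37
0.308 [ 1.38 -0.62 -2.5 ] 0.001 0.0166 15.68
0.251 [ 1.1   0.63 -1.95] 0.0011 0.0167 16.0
0.194 [ 0.45  0.99 -1.38] 0.0013 0.0165 16.32
0.137 [ 0.48  1.94 -1.63] 0.0017 0.0167 16.63
0.08 [ 0.38  0.38 -1.96] 0.0018 0.0166 16.95
```

```bash
python3 - <<'E'
from h import *
dr=.0018; th=.08; L=[]
while th>-.09:
    n=L[-1][1] if L else 0
    th-=.004 if n>-2 else .0015
    f=go(th,.25,dr,.03,.08); L.append((th,f[0])); dr+=np.clip(f[1]*.0002,-.0004,.0004)
    print(round(th,4),np.round(f,2),round(dr,4))
    if f[0]<-9.2 or manip.get_width()<.015: break
print(manip.get_width(),manip.get_time(),manip.get_position())
E
```

```text
0.076 [ 0.49 -1.63 -2.17] 0.0015
0.072 [ 0.65  0.28 -2.14] 0.0015
0.068 [ 1.05 -1.   -2.03] 0.0013
0.064 [ 0.23  0.21 -0.88] 0.0014
0.06 [-0.18  1.19 -1.42] 0.0016
0.056 [ 0.44  0.49 -1.99] 0.0017
0.052 [ 0.56 -0.75 -2.29] 0.0016
0.048 [ 0.9   0.35 -0.8 ] 0.0016
0.044 [ 0.71 -0.11 -2.18] 0.0016
0.04 [-0.02 -1.66 -1.58] 0.0013
0.036 [-0.01  1.16 -2.12] 0.0015
0.032 [ 0.41  0.07 -1.5 ] 0.0015
0.028 [ 0.18  0.38 -1.87] 0.0016
0.024 [ 0.28  0.65 -2.52] 0.0017
0.02 [-0.33  0.47 -2.41] 0.0018
0.016 [ 0.93 -1.1  -2.56] 0.0016
0.012 [-0.65 -1.34 -1.46] 0.0013
0.008 [ 0.49  1.83 -1.64] 0.0017
0.004 [-0.47 -0.23 -1.82] 0.0017
-0.0 [ 0.13 -0.05 -2.23] 0.0016
-0.004 [ 1.27  0.1  -1.13] 0.0017
-0.008 [-1.5   0.25 -2.92] 0.0017
-0.012 [-5.11 -0.89 -1.94] 0.0015
-0.0135 [-5.55 -1.48 -1.98] 0.0012
-0.015 [-6.34 -0.82 -1.82] 0.0011
-0.0165 [-6.29  0.19 -0.92] 0.0011
-0.018 [-7.7   0.28 -1.95] 0.0012
-0.0195 [-8.45 -0.75 -1.82] 0.001
-0.021 [-8.03 -0.5  -1.24] 0.0009
-0.0225 [-9.55 -0.27 -0.35] 0.0009
0.016706377388460026 26.95 [0.47565178 0.02042093 0.21081318]
```

```bash
cat >> h.py <<'E'
def avg(th,n=8):
    a=[]
    for _ in range(n): manip.hold(.01); a.append(manip.get_contact_force())
    f=np.mean(a,0); _,_,dx,dy=pose(th,0,-1); return f@dx,f@dy,f[2]
E
python3 - <<'E'
from h import *
dr=.0009; th=-.0225; ph=.25
manip.command_gripper(0,45); print(np.round(avg(th),2))
for i in range(6):
    go(th,ph,dr,.03,.03); f=avg(th); print(round(th,4),np.round(f,2))
    if -11.6<f[0]<-10: break
    th+=np.clip((-f[0]-10.6)*.0006,-.001,.001)
print(th,manip.get_time(),manip.get_width())
p0=manip.get_position()
c=manip.camera("side"); cv2.imwrite("pics/s3.png",cv2.resize(c["image"][150:270,290:450,::-1],None,fx=4,fy=4))
E
```

```text
[-9.68  0.44 -1.91]
-0.0225 [-9.83  0.04 -1.67]
-0.023 [-9.67  0.23 -1.42]
-0.0235 [-10.3    0.32  -1.19]
-0.023524224537746774 28.2833 0.01592721729484158
```

View pics/s3.png

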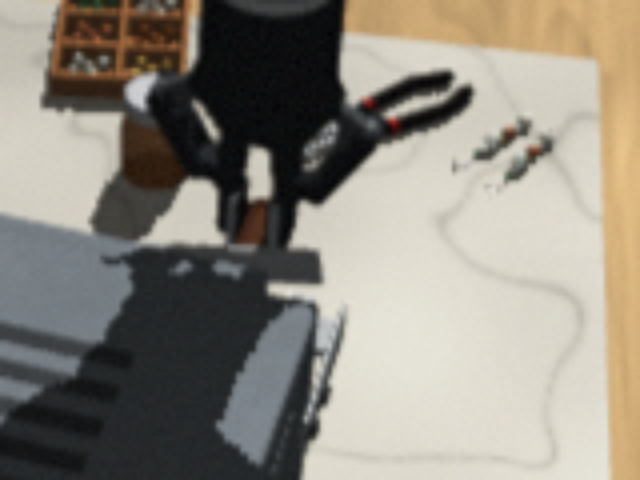

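The knob is held between the fingers at (255,225), and the lifted bar's end at (320,265) is above the keeper. Now I'll lower with the press regulated.

```bash
python3 - <<'E'
from h import *
dr=.0009; th=-.0235; ph=.25
while ph>-.03:
    ph-=.025 if ph>.15 else (.012 if ph>.03 else .006)
    go(th,ph,dr,.03,.02); f=avg(th,6)
    print(round(ph,3),round(th,4),np.round(f,2),round(manip.get_width(),4))
    th+=np.clip((-f[0]-10.3)*.0005,-.0007,.0007); dr+=np.clip(f[1]*.0002,-.0004,.0004)
    if f[2]>3.5 or f[0]<-14: break
print(th,dr,ph,manip.get_time(),manip.get_position())
E
```

```text
0.225 -0.0235 [-10.07   1.16   0.84] 0.0159
0.2 -0.0236 [-10.88   1.48   3.44] 0.0163
0.175 -0.0233 [-10.21  -1.59  -1.2 ] 0.0159
0.15 -0.0234 [-10.4    0.32   1.79] 0.0162
0.125 -0.0233 [-9.99 -2.18 -2.47] 0.0158
0.113 -0.0235 [-9.84 -0.19 -1.32] 0.016
0.101 -0.0237 [-10.75   0.25   0.03] 0.0158
0.089 -0.0235 [-10.89   0.48   1.6 ] 0.0161
0.077 -0.0232 [-10.66   1.13   2.32] 0.016
0.065 -0.023 [-11.17   1.1    3.97] 0.0159
-0.022582417742452284 0.001327246176240349 0.06500000000000004 31.5 [0.47337533 0.02092209 0.19243457]
```

```bash
python3 - <<'E'
from h import *
dr=.0012; th=-.0228; ph=.065
while ph>-.03:
    ph-=.01 if ph>.03 else .006
    go(th,ph,dr,.03,.01); f=avg(th,5)
    print(round(ph,3),round(th,4),np.round(f,2),round(manip.get_width(),4))
    th+=np.clip((-f[0]-10.3)*.0005,-.0007,.0007); dr+=np.clip(f[1]*.0002,-.0004,.0004)
    if f[2]>7 or f[0]<-14: break
print(th,dr,ph,manip.get_time(),manip.get_position())
c=manip.camera("side"); cv2.imwrite("pics/s4.png",cv2.resize(c["image"][150:270,290:450,::-1],None,fx=4,fy=4))
E
```

```text
0.055 -0.0228 [-10.02  -1.    -0.94] 0.016
0.045 -0.0229 [-10.35  -0.59  -0.69] 0.0155
0.035 -0.0229 [-10.23  -0.09   0.74] 0.0158
0.025 -0.023 [-10.64   0.69   2.  ] 0.0158
0.019 -0.0228 [-10.13   0.64   2.24] 0.0157
0.013 -0.0229 [-10.7    0.46   3.41] 0.0159
0.007 -0.0227 [-10.56   1.13   4.1 ] 0.016
0.001 -0.0225 [-10.75  -1.08   2.4 ] 0.0162
-0.005 -0.0223 [-10.49   1.74   9.73] 0.0158
-0.022218711741297224 0.001577249642886801 -0.0050000000000000044 34.2 [0.47309173 0.02094177 0.18559173]
```

View pics/s4.png

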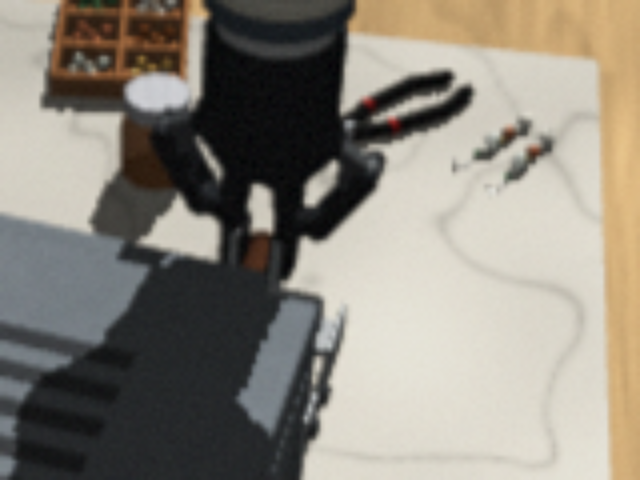

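The latch bar reached a stiff stop at level, with stick-slip at the pads before that, and the press held near 10.5 N. I'll unload vertically, ease the press off to see if the latch holds, then release.

```bash
python3 - <<'E'
from h import *
dr=.0014; th=-.0222; ph=.0
go(th,ph,dr,.03,.02); print(np.round(avg(th,5),2))
for i in range(14):
    th+=.002; go(th,ph,dr,.03,.01); f=avg(th,5); print(round(th,4),np.round(f,2))
    if f[0]>-1.5: break
manip.command_gripper(.036); print(manip.get_width(),np.round(avg(th,4),2))
manip.servo_line(manip.get_position()+[0,0,.12],rate=.12)
manip.servo_line(manip.get_position()+[-.12,-.15,.05],rate=.3)
print(manip.get_time(),manip.get_contact_force().round(2))
a=manip.camera("top")["image"][:,:,::-1];b=manip.camera("side")["image"][:,:,::-1]
cv2.imwrite("pics/top5.png",a)
cv2.imwrite("pics/v5.png",np.hstack([cv2.resize(a[135:275,210:310],None,fx=4,fy=4),cv2.resize(b[160:300,300:400],None,fx=4,fy=4)]))
E
```

```text
[-10.36  -0.73   3.9 ]
-0.0202 [-8.75 -0.46  4.  ]
-0.0182 [-8.05  0.19  4.21]
-0.0162 [-6.78  0.37  3.81]
-0.0142 [-5.76  0.37  3.89]
-0.0122 [-4.77  1.21  6.25]
-0.0102 [-2.94  1.57  5.93]
-0.0082 [-0.56  1.85  6.09]
0.03582194456706881 [ 0.2   0.05 -0.21]
38.9833 [ 0.56 -0.09  0.45]
```

View pics/v5.png

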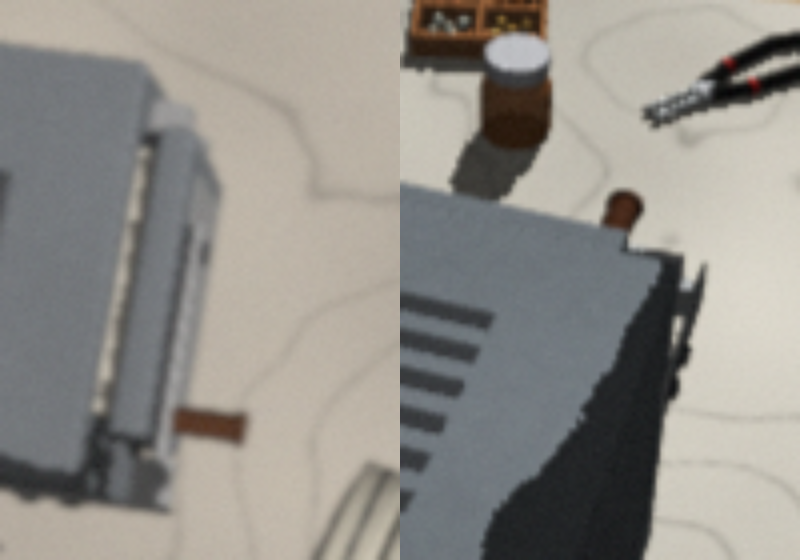

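The door is shut. The bar runs level along it with its end at the keeper (top crop (168,505)), and the knob is at (210,425). A numeric check of knob height and stability comes next.

```bash
python3 - <<'E'
from h import *
def knob(im,r):
    hsv=cv2.cvtColor(im,cv2.COLOR_RGB2HSV); m=cv2.inRange(hsv,(0,100,30),(15,255,200)); s=np.zeros_like(m); s[r[0]:r[1],r[2]:r[3]]=m[r[0]:r[1],r[2]:r[3]]
    ys,xs=np.nonzero(s); return np.array([xs.mean(),ys.mean()]),xs.min(),xs.max(),ys.min(),ys.max()
a0=cv2.imread("pics/top5.png")[:,:,::-1].copy(); k0=knob(a0,(228,255,245,285))
manip.hold(1.); a=manip.camera("top")["image"];b=manip.camera("side")["image"]
k=knob(a,(228,255,245,285)); s=knob(b,(200,230,345,365)); print(k0[0],k,s,manip.get_time())
print("cap tri",tri((k[2],241.8),(s[0][0]+.3,s[3]+3.5)))
d=plane("top",k[0],.195)[:2]-Hh; print("r",np.hypot(*d),"theta",np.arctan2(d[1],d[0])-np.arctan2(.18,-.042)-v[2]+2*np.pi)
# predicted knob-mid pixels for heights of: home, on lip, on rest pin
for ph in(0,.102,-.05):
    for th in(-.02,-.01): 
        p,_,dx,_=pose(th,ph,-1,0); print(ph,th,"cap top pred side",proj("side",p-dx*.015+[0,0,.0115]).round(1),"top mid",proj("top",p+dx*.004).round(1))
E
```

```text
[261.7972973  240.66216216] (array([261.5915493 , 240.78873239]), np.int64(254), np.int64(269), np.int64(238), np.int64(244)) (array([355.23636364, 212.27272727]), np.int64(351), np.int64(359), np.int64(208), np.int64(216)) 40.1833
cap tri (array([0.47104031, 0.00545914, 0.19553762]), np.float64(0.0013427797307563414))
r 0.1867738302392566 theta -0.012037707286256527
0 -0.02 cap top pred side [355.7 208.2] top mid [261.  240.1]
0 -0.01 cap top pred side [355.7 207.7] top mid [261.7 240. ]
0.102 -0.02 cap top pred side [355.8 204.6] top mid [260.4 239.4]
0.102 -0.01 cap top pred side [355.7 204. ] top mid [261.2 239.3]
-0.05 -0.02 cap top pred side [355.5 209.9] top mid [261.2 240.2]
-0.05 -0.01 cap top pred side [355.5 209.4] top mid [262.  240.1]
```

The knob stands 195.5 mm up, which means the bar is level and home on the notch floor (on the lip it would be about 206 mm). It stayed put for a second with the robot clear.

```bash
python3 -c "
from rig import manip
print(manip.sign_off())"
```

```text
the job is handed in; nothing more can be done
None
```

I handed the job in with the kiln door shut and the latch bar resting level in the keeper's notch. It held by itself for a second with the arm clear. The press averaged about 10–11 N, the bar met the keeper at about 10 N, and the arm kept clear of the pliers, tray and jar. My first grip on the knob slipped off without moving anything.

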